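# Set the bead hopper's slide gate to its marker clip

## Robot

A 6-joint arm with a two-finger parallel gripper is mounted at the origin on a cart in front of the work surface, level with it; the furniture and walls round the work are solid. World frame = base frame: x ahead of the robot, y to its left, z up, the work surface at z = 0. Lengths are in m, angles in degrees, forces in N, time in s.
With the tool pointing down it reaches from about 0.375 to 0.9 m from the base axis. Payload 3.1 kg.
Tool frame: the origin (TCP) lies on the centre line of the jaws, within the pads' length; the fingertips stand 8 mm ahead of it and the grasp point (between the pads) lies 11 mm behind it; z points along the fingers, y is the line along which they close (so a half turn about z gives the same grasp; the last joint's range is limited). The gripper opens to 87 mm and grips with 3 to 60 N. Pads are 19 mm wide; open, the fingers measure 117 mm over their backs; the gripper's body (75 mm by 190 mm) begins 51 mm behind the grasp point.
Start: joints at [60.017, 30.224, 82.088, -0, 67.689, -10.227], TCP at [0.211, 0.588, 0.231] pointing down, gripper open.
Joint ranges: [-176.69, 176.69], [-43.24, 126.21], [12.49, 139.97], [-82, 262], [0, 151.66], [-163.58, 163.58]. Speed limits (degrees/s): [159.86, 159.86, 180, 180, 180, 180].

## Interface

Orientations are given as a 3x3 rotation matrix whose columns are the frame's x, y, z axes.
In Python, from rig import * gives the robot as it stands.
- The arm moves only by the tool step_arm, never from a script. Its argument "targets" is a list of rows, each a list of 5 numbers: the opening, from -1 (shut) to 1 (fully open), then the shift along the world's x, y, z normalised to -1 to 1, where 1 is 0.25 m, then the turn about the world's z normalised to -1 to 1, where 1 is 180 degrees. In form: [[fingers, x, y, z, turn], ...]. A call has 1 to 20 rows; each row is the pose to reach, as a shift and turn from the pose commanded when the call began, turning the shorter way round; what a row does not reach only later rows make up. A row lasts 1/10 s, in which the tool goes at most 50 mm and 8.59 degrees, less where a joint would pass 70% of its speed; a pose out of reach is approached as far as the arm can. A call with a number of a shift or a turn outside -1 to 1 is refused whole. A call with a gripper value outside its range is refused whole. The fingers move at their own pace and stop on an object; the grip force is fixed at half the most. Time passes only in rows, so rows that repeat a pose let the fingers close. It gives the time, the measured TCP pose, the force, the opening and the grip force at its end, in the units of the state.
- read_state(): the state, without advancing time (a new reading comes with each control period).
- capture(name): name is "scene" or "top"; returns a dict with "color" (480x640x3 uint8, red, green, blue), "mtx" (3x3 intrinsics, pixels), "pose" (4x4, takes a point from camera to world coordinates). Camera axes: x right, y down, z forward; pixel columns grow to the right and rows downward; lengths in m; the calibration is good to about 2 mm. A picture is of the moment at which its call begins. There is no depth.
- hand_in(): hands the job in; it is judged then, once.
The state is a dict: "time_s": time; "joint_positions": joint angles; "qvel": joint speeds; "tau": joint torques, N m; "position": TCP position; "tcp_rot": TCP orientation; "force": force on the tool from outside, world axes, zero at the start; "moment": the same for the moment, N m; "opening": opening from 0.0 (shut) to 1.0 (fully open); "grasp_force": force on a finger pad.
Only numpy, scipy, OpenCV 4.12 (cv2) and the standard library are available. Lean on these libraries where they do the work, as an engineer would, in place of code of your own. Each camera call takes 0.05 s, during which the arm holds its last target. There are 200 camera calls.

## Task

Two small bead hoppers stand on the bench; get the one with the blue lid ready for dosing. Pull its stiff slide gate out by the blue upright handle until the handle is level with the yellow marker clip on that hopper's rail, then let go. Leave the orange hopper's gate as it is.

Things in the scene. Friction and masses are not known exactly. Their poses are not given: they have to be found in the camera images.
- blue_handle (a point): Mid-width, mid-thickness of the blue tab (12 mm along x, 40 along y) on the gate blade, 12 mm below its top, 118 mm above the bench. z up; the gate pulls out along this point's -x, roughly towards the robot. Shut, it stands 130 mm in front (-x) of the axis of its hopper (radius 52, blue lid, top at 164 mm). Rails, tops at 78 mm, run along x, centred 42 mm to each side.
- blue_clip: Yellow clip, 10 mm long (x), 20 wide, 10 high, fixed on the left (+y) rail of the blue hopper, 35 to 65 mm (varies) in front of where the handle stands when shut. Origin mid-underside, on the rail's top, 78 mm above the bench; axes parallel to blue_handle's. The gate is set when blue_handle has x = 0 in this frame (then y = -42, z = 40 mm).
- blue_gate (a joint): How far the blue hopper's gate is pulled out, m: 0 shut, 0.085 at the end stop. It starts between 0 and 0.010. It slides stiffly, about 6 to 12 N, and stays where it is left.
- orange_handle (a point): Grip point of the other hopper's gate handle, the same shape but orange (orange lid). To be left alone. Which hopper stands left and which right of the microscope changes. The microscope (x 0.33 to 0.64, y -0.15 to 0.11 m, 350 mm tall) stands between them: cross over or in front of it.

How it is judged (in metres and radians):
At the end, for the whole second after the job is handed in: The middle of the blue handle is level with the yellow clip's middle, along the rail, to within 12 mm; the gate is at rest; the orange gate is within 8 mm of where it was (x of blue_handle in the frame of blue_clip between -0.012 and 0.012 m and velocity of joint blue_gate between -0.005 and 0.005 m/s and distance of orange_handle from where it was at the start of the episode below 0.008 m); the robot touches nothing.
It fails at once if the orange hopper's gate is moved by more than 8 mm (distance of orange_handle from where it was at the start of the episode above 0.008 m).
It also fails if it takes over 35 s, if anything falls off the work surface, if the arm or the gripper's body presses on something with over 40 N, if the wrist force passes 120 N, or if a joint passes its speed limit or range.

## Working session

There is one attempt and no reset: what is moved stays moved. The work goes in short steps, Python scripts to look and compute and a tool call to move; the robot and the scene stay as the last step left them, time stands still between calls to the robot, and variables do not carry over. Pictures are saved under pics/ and viewed, at most 10 in all, crops included, and the job is handed in when it is done.

Besides the shell and the picture viewer there is one more tool, called after ">>>" in YAML: its name, and indented under it one key for each argument. step_arm: Moves the arm, as the interface text tells. Scaled input: -1 to 1 covers 0.25 m each way for a shift and 180 degrees each way for a turn. Its arguments: {"type":"object","properties":{"targets":{"type":"array","items":{"type":"array","items":{"type":"number"}}}},"required":["targets"]}

```bash
mkdir -p pics; python3 - <<'E'
from rig import *
import cv2,numpy as np
for n in("scene","top"):
    c=capture(n); cv2.imwrite(f"pics/{n}0.png",c["color"][:,:,::-1]); np.savez(f"{n}0.npz",**c)
    print(n,c["mtx"].round(1).tolist(),c["pose"].round(3).tolist())
s=read_state();print(s["tcp_rot"],s["time_s"])
E
```

```text
scene [[526.1, 0.0, 310.5], [0.0, 526.1, 242.1], [0.0, 0.0, 1.0]] [[0.484, -0.362, 0.797, -0.467], [-0.875, -0.19, 0.445, -0.591], [-0.01, -0.913, -0.409, 0.638], [0.0, 0.0, 0.0, 1.0]]
top [[442.4, 0.0, 323.7], [0.0, 442.4, 232.5], [0.0, 0.0, 1.0]] [[-0.019, -0.984, 0.176, 0.391], [-1.0, 0.023, 0.02, -0.022], [-0.024, -0.176, -0.984, 0.944], [0.0, 0.0, 0.0, 1.0]]
[[-9.41149081e-01  3.37990327e-01 -9.72367832e-04]
 [ 3.37991566e-01  9.41147539e-01 -1.73499411e-03]
 [ 3.28730367e-04 -1.96154024e-03 -9.99998022e-01]] 0.1
```

View pics/scene0.png

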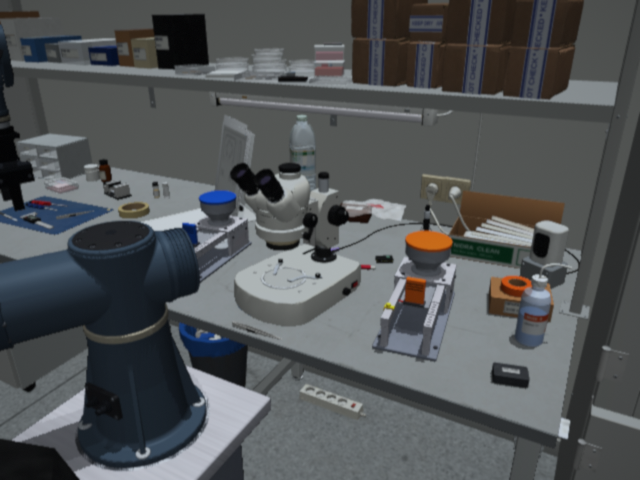

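View pics/top0.png

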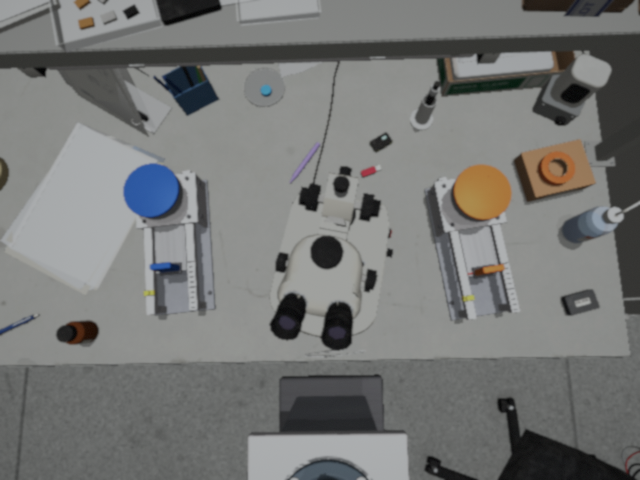

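The blue hopper is on the left. In the top view its handle is near (165,267), the clip near (150,293) and the lid near (152,191). I'll enlarge that area.

```bash
python3 - <<'E'
import cv2
im=cv2.imread("pics/top0.png")[160:325,115:225]
cv2.imwrite("pics/c1.png",cv2.resize(im,None,fx=3.6,fy=3.6,interpolation=cv2.INTER_CUBIC))
im=cv2.imread("pics/scene0.png")[180:280,150:260]
cv2.imwrite("pics/c2.png",cv2.resize(im,None,fx=5,fy=5,interpolation=cv2.INTER_CUBIC))
E
```

```text
(no output)
```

View pics/c1.png

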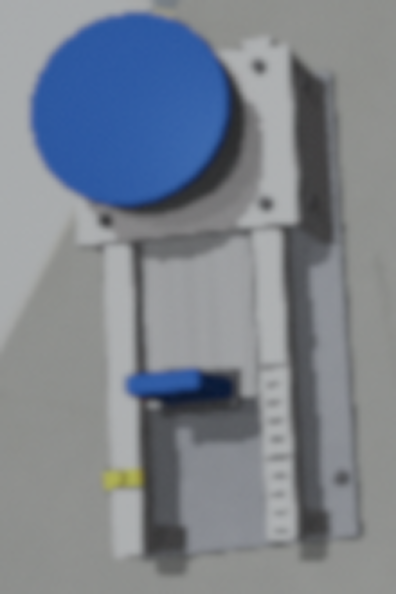

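View pics/c2.png

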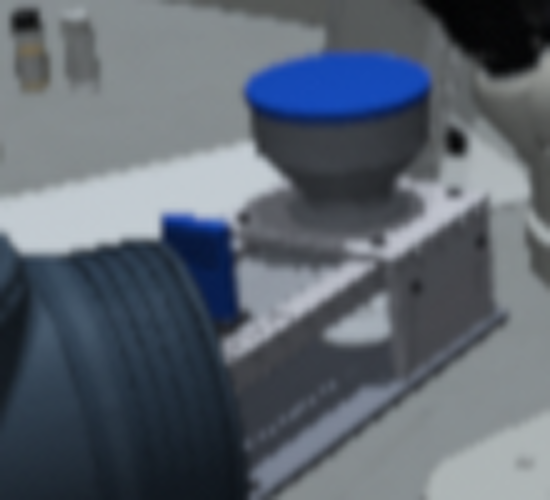

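```bash
python3 - <<'E'
import numpy as np
c=np.load("top0.npz");K=c["mtx"];T=c["pose"]
def w(cx,cy,z):
    d=T[:3,:3]@np.linalg.solve(K,[115+(cx+.5)/3.6-.5,160+(cy+.5)/3.6-.5,1]);return T[:3,3]+d*(z-T[2,3])/d[2]
h=w(164,383,.130);cl=w(123,479,.088);lid=w(132,110,.164)
a=w(105,250,.078);b=w(114,556,.078);a2=w(140,250,.078);b2=w(142,545,.078);a3=w(252,235,.078);b3=w(267,540,.078)
hl=w(128,384,.13);hr=w(200,381,.13)
print("handle",h,"clip",cl,"lid",lid,"hl",hl,hr)
for p,q in((a,b),(a2,b2),(a3,b3),(lid,h)):print(np.degrees(np.arctan2(*(p-q)[1::-1])),np.linalg.norm(p-q))
d=(hl-hr);print("tab yaw",np.degrees(np.arctan2(-d[0],d[1])),np.linalg.norm(d[:2]))
for yaw in(-3,0,3,5):
    x=np.array([np.cos(np.radians(yaw)),np.sin(np.radians(yaw))]);e=(h-cl)[:2];print(yaw,e@x,e@[-x[1],x[0]])
E
```

```text
handle [0.48063674 0.3000482  0.13      ] clip [0.43384762 0.33652957 0.088     ] lid [0.61738623 0.30964772 0.164     ] hl [0.48051693 0.31882181 0.13      ] [0.48127538 0.28131299 0.13      ]
4.710899175267986 0.16911889840646552
3.2100465353491954 0.16277259017875342
4.876181647699248 0.16881884636063035
4.015454710563735 0.14123941903025386
tab yaw 1.1583921387958445 0.037516487634054324
-3 0.048634285501735125 -0.03398262042088919
0 0.04678912096835064 -0.036481370258579504
3 0.04481571070666382 -0.03888012719618
5 0.043431513315705404 -0.04042048822122542
```

Gate axis yaw is about 4.3°. The handle is at (0.481, 0.300) and needs about 44 mm of travel. I'll grip along the handle's x, which takes a turn of -66°.

>>> step_arm:
  targets:
    - [1, 0.05, -0.06, 0, -0.04]
    - [1, 0.11, -0.12, 0.02, -0.08]
    - [1, 0.17, -0.18, 0.04, -0.12]
    - [1, 0.23, -0.24, 0.04, -0.16]
    - [1, 0.29, -0.31, 0.04, -0.2]
    - [1, 0.35, -0.38, 0.04, -0.24]
    - [1, 0.41, -0.44, 0.04, -0.28]
    - [1, 0.47, -0.5, 0.04, -0.32]
    - [1, 0.52, -0.55, 0.04, -0.35]
    - [1, 0.54, -0.576, 0.04, -0.366]
    - [1, 0.54, -0.576, 0.04, -0.366]

```text
time_s: 1.2
position: [0.3468, 0.4432, 0.2401]
tcp_rot: [[-0.074, 0.997, -0.001], [0.997, 0.074, -0.001], [-0.001, -0.001, -1.0]]
force: [0.3, 0.7, -0.2]
opening: 1.0
grasp_force: 0.0
```

>>> step_arm:
  targets:
    - [1, 0.06, -0.06, 0, 0]
    - [1, 0.14, -0.15, 0, 0]
    - [1, 0.23, -0.25, 0, 0]
    - [1, 0.32, -0.34, 0, 0]
    - [1, 0.41, -0.44, 0, 0]
    - [1, 0.48, -0.52, 0, 0]
    - [1, 0.53, -0.565, 0, 0]
    - [1, 0.54, -0.576, 0, 0]
    - [1, 0.54, -0.576, 0, 0]
    - [1, 0.54, -0.576, 0, 0]

```text
time_s: 2.2
position: [0.4802, 0.3011, 0.2404]
tcp_rot: [[-0.077, 0.997, -0.001], [0.997, 0.077, 0.0], [0.0, -0.001, -1.0]]
force: [-0.2, 1.1, -0.4]
opening: 0.998
grasp_force: 0.0
```

```bash
python3 - <<'E'
from rig import *
import cv2,numpy as np
s=read_state();R=s["tcp_rot"];print(s["time_s"],s["position"],np.degrees(np.arctan2(R[1,1],R[0,1])),s["force"],s["opening"])
a=capture("scene")["color"][100:330,100:360,::-1]
cv2.imwrite("pics/s1.png",cv2.resize(a,None,fx=2.2,fy=2.2))
E
```

```text
2.2 [0.48015798 0.30111429 0.24039907] 4.44031098967679 [-0.24581979  1.10048218 -0.39420534] 0.9984372431727048
```

View pics/s1.png

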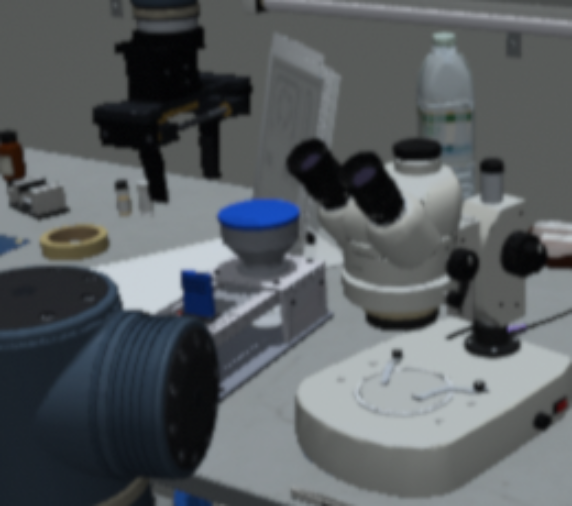

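The gripper is above the handle: fingertips near (158,195) and (210,175), tab at (197,293) in the crop. I'll check the projection before going down.

```bash
python3 - <<'E'
import numpy as np
c=np.load("scene0.npz");K=c["mtx"];T=np.linalg.inv(c["pose"])
for p in([.480,.301,.232],[.523,.304,.232],[.437,.298,.232],[.4806,.300,.130],[.617,.3097,.164]):
    q=K@(T[:3,:3]@p+T[:3,3]);q=q[:2]/q[2];print(q,(q-[100,100])*2.2)
E
```

```text
[183.42922289 185.36394287] [183.54429037 187.80067431]
[193.83726805 180.57713338] [206.44198972 177.26969344]
[172.44329617 190.41652838] [159.37525158 198.91636244]
[188.18117862 223.11640322] [193.99859295 270.85608708]
[217.10554729 194.72140301] [257.63220404 208.38708663]
```

The projection agrees. I'll descend to TCP z = 0.111 and close.

>>> step_arm:
  targets:
    - [1, 0, 0, -0.05, 0]
    - [1, 0, 0, -0.13, 0]
    - [1, 0, 0, -0.21, 0]
    - [1, 0, 0, -0.29, 0]
    - [1, 0, 0, -0.36, 0]
    - [1, 0, 0, -0.42, 0]
    - [1, 0, 0, -0.47, 0]
    - [1, 0, 0, -0.5, 0]
    - [1, 0, 0, -0.516, 0]
    - [1, 0, 0, -0.516, 0]

```text
time_s: 3.25
position: [0.481, 0.3003, 0.1112]
tcp_rot: [[-0.076, 0.997, -0.001], [0.997, 0.076, -0.0], [-0.0, -0.001, -1.0]]
force: [-0.0, 0.2, 0.6]
opening: 1.004
grasp_force: 0.0
```

>>> step_arm:
  targets:
    - [-1, 0, 0, 0, 0]
    - [-1, 0, 0, 0, 0]
    - [-1, 0, 0, 0, 0]
    - [-1, 0, 0, 0, 0]
    - [-1, 0, 0, 0, 0]
    - [-1, 0, 0, 0, 0]
    - [-1, 0, 0, 0, 0]
    - [-1, 0, 0, 0, 0]
    - [-1, 0, 0, 0, 0]
    - [-1, 0, 0, 0, 0]

```text
time_s: 4.25
position: [0.4812, 0.3002, 0.1115]
tcp_rot: [[-0.076, 0.997, -0.0], [0.997, 0.076, -0.0], [-0.0, -0.0, -1.0]]
force: [-0.4, -0.3, 1.0]
opening: 0.168
grasp_force: 0.0
```

>>> step_arm:
  targets:
    - [-1, 0, 0, 0, 0]
    - [-1, 0, 0, 0, 0]
    - [-1, 0, 0, 0, 0]
    - [-1, 0, 0, 0, 0]

```text
time_s: 4.65
position: [0.4821, 0.3003, 0.1116]
tcp_rot: [[-0.076, 0.997, 0.002], [0.997, 0.076, 0.0], [0.0, 0.002, -1.0]]
force: [3.3, 0.2, -3.4]
opening: 0.137
grasp_force: 30.0
```

>>> step_arm:
  targets:
    - [-1, -0.01, -0.001, 0, 0]
    - [-1, -0.03, -0.002, 0, 0]
    - [-1, -0.05, -0.004, 0, 0]
    - [-1, -0.07, -0.005, 0, 0]
    - [-1, -0.09, -0.007, 0, 0]
    - [-1, -0.11, -0.008, 0, 0]
    - [-1, -0.13, -0.01, 0, 0]
    - [-1, -0.15, -0.011, 0, 0]
    - [-1, -0.17, -0.013, 0, 0]
    - [-1, -0.18, -0.0136, 0, 0]
    - [-1, -0.18, -0.0136, 0, 0]
    - [-1, -0.18, -0.0136, 0, 0]
    - [-1, -0.18, -0.0136, 0, 0]

```text
time_s: 5.95
position: [0.4386, 0.2965, 0.1116]
tcp_rot: [[-0.077, 0.997, 0.004], [0.997, 0.077, -0.0], [-0.0, 0.004, -1.0]]
force: [7.4, -2.1, -6.6]
opening: 0.132
grasp_force: 30.0
```

>>> step_arm:
  targets:
    - [-0.3, 0, 0, 0, 0]
    - [-0.3, 0, 0, 0, 0]
    - [-0.3, 0, 0, 0, 0]
    - [-0.3, 0, 0, 0, 0]
    - [-0.3, 0, 0, 0, 0]
    - [-0.3, 0, 0, 0, 0]
    - [-0.3, 0, 0, 0, 0]
    - [-0.3, 0, 0, 0, 0]

```text
time_s: 6.75
position: [0.4362, 0.2968, 0.1116]
tcp_rot: [[-0.076, 0.997, -0.0], [0.997, 0.076, 0.0], [0.0, -0.0, -1.0]]
force: [-0.8, 0.7, 0.2]
opening: 0.347
grasp_force: 0.0
```

>>> step_arm:
  targets:
    - [-0.3, 0, 0, 0.05, 0]
    - [-0.3, 0, 0, 0.14, 0]
    - [-0.3, 0, 0, 0.26, 0]
    - [-0.3, 0, 0, 0.4, 0]
    - [-0.3, 0, 0, 0.5, 0]
    - [-0.3, 0, 0.12, 0.52, 0]
    - [-0.3, 0, 0.28, 0.52, 0]
    - [-0.3, 0, 0.44, 0.52, 0]
    - [-0.3, 0, 0.6, 0.52, 0]
    - [-0.3, 0, 0.76, 0.52, 0]
    - [-0.3, 0, 0.9, 0.52, 0]
    - [-0.3, 0, 1, 0.52, 0]
    - [-0.3, 0, 1, 0.52, 0]

```text
time_s: 8.05
position: [0.4355, 0.5501, 0.2421]
tcp_rot: [[-0.079, 0.997, 0.001], [0.997, 0.079, 0.002], [0.002, 0.001, -1.0]]
force: [-1.0, -0.3, 0.1]
opening: 0.35
grasp_force: 0.0
```

```bash
python3 - <<'E'
from rig import *
import cv2
im=capture("top")["color"][160:325,115:225,::-1]
cv2.imwrite("pics/c3.png",cv2.resize(im,None,fx=3.6,fy=3.6,interpolation=cv2.INTER_CUBIC))
E
```

```text
(no output)
```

View pics/c3.png

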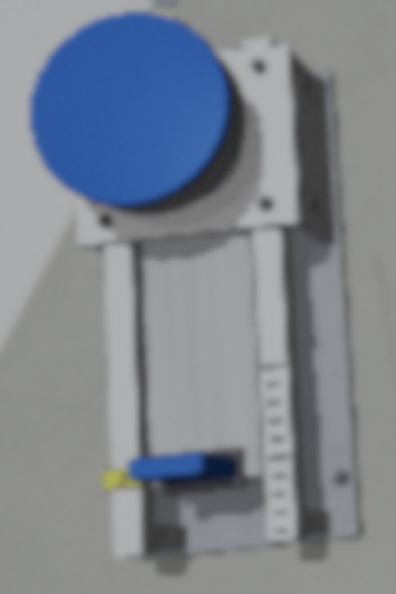

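The tab top is now centred near crop (167,466), with the clip at (118,479). I'll work out the residual.

```bash
python3 - <<'E'
import numpy as np
c=np.load("top0.npz");K=c["mtx"];T=c["pose"]
def w(cx,cy,z):
    d=T[:3,:3]@np.linalg.solve(K,[115+(cx+.5)/3.6-.5,160+(cy+.5)/3.6-.5,1]);return T[:3,3]+d*(z-T[2,3])/d[2]
h=w(167,466,.13);cl=w(123,479,.088);y=np.radians(4.3);e=h-cl
print(h,e[0]*np.cos(y)+e[1]*np.sin(y),-e[0]*np.sin(y)+e[1]*np.cos(y))
E
```

```text
[0.43791631 0.29650405 0.13      ] 0.0010561814935216352 -0.040217910518636345
```

The residual is about 1 mm, well inside the 12 mm allowed, and the robot is clear of everything.

```bash
python3 -c "
from rig import *
print(hand_in())"
```

```text
the job is handed in; nothing more can be done
None
```

I pulled the blue hopper's gate out until its handle was about 1 mm from level with the yellow clip by camera (12 mm allowed), let go and backed the arm clear. I never went near the orange gate, and the job is handed in; hand-in returned no verdict.

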